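# Ready the swing clamp and hold a pylon tube down in the V-block

## Task

Get the drilling fixture ready for the next leg-prosthesis tube: first push the square-bored T-knob fully home on the square clamp spindle and let go of it, without swinging the clamp arm round. Then take the thicker of the two tubes from the wooden rack and seat it centrally in the V-block, its collar just clear of the end away from the clamp, and hold it there pressed down onto both V faces with about 15 N. Finish while still gripping and pressing the tube; leave the other things on the bench alone.

Things in the scene. Friction and masses are not known exactly. Their poses are not given: they have to be found in the camera images.
- vee (a point): where the thick tube's axis lies, half-way along the V, once seated: 60 mm above the bench. x runs along the V, away from the clamp; z up. Two bright steel 90 degree V saddles, each 30 mm long, 72 mm wide, 58 mm high, cover x = -60 to -30 and +30 to +60 mm; in the 60 mm gap between them, open down to the 12 mm base plate, fingers can straddle the tube
- fixture: the drilling fixture, bolted down; origin at bench height under vee, same axes. Aluminium base plate 80 mm wide, 12 mm thick, from x = -150 to +70 mm, with the V saddles and, at x = -120 mm, a clamp post 32 mm across carrying the spindle and clamp arm
- vee_left: the V faces on the +y side of the fixture (fixed steel, both saddles, ground smooth and slippery); origin under the V's middle at bench height, axes as vee
- vee_right: the V faces on the -y side of the fixture, likewise
- spindle_top (a point): tip, on the axis, of the upright square steel clamp spindle: 12 x 12 mm, 24 mm tall, its top 4 mm tapered to 7 mm; x, y square to its flats, z up. Tip 116 mm above the bench. It stands on the round hub of the clamp arm (36 mm across, top face at 92 mm) and turns with it. The arm, 18 mm wide, 80 to 92 mm above the bench, reaches 69 mm along -y
- spindle (a joint): turn of the clamp spindle and its arm (rad, 0: square with the fixture, grows counterclockwise from above); stiff, 0.4 N m of friction, stays where it is
- clamp_pad (a point): underside of the clamp arm at its pad, 60 mm out from the spindle axis along the spindle's -y
- knob_grip (a point): centre of the T-bar of the loose black T-knob standing on the bench: bar 56 (x) x 14 (y) x 24 mm (z, up), its centre 42 mm above the underside. Below it a 34 x 34 x 30 mm hub with a 14 x 14 mm bore, flats square to x and y, 26 mm deep, open below. Fully home the underside is on the arm's hub, this point 18 mm above the spindle tip. Fits in any quarter turn. 90 g
- knob: the same T-knob; origin at the centre of its underside, axes as knob_grip
- tube_mid (a point): thicker aluminium tube: on its axis, middle of the plain part (34 mm diameter, 140 mm long). x runs along it to the steel collar (46 mm diameter, 30 mm long) on one end. Lies level in the rack, axis 47 mm above the bench, on two cross bars with an 80 mm gap, free for fingers down to the 8 mm base board. About 0.25 kg, balances within 15 mm of here
- tube: the same thicker tube (origin and axes as tube_mid)
- tube_collar (a point): centre of the collar of the thicker tube, 85 mm along x from its middle
- thin_tube_mid (a point): the thinner tube, 26 mm in diameter with a 38 mm collar, otherwise of the same form; lies in the other lane of the rack, 85 mm away. To be left alone
- rack: fixed plywood rack, 112 x 180 x 38 mm, origin under its centre; the lanes run along its x, at y = +42.5 and -42.5 mm; either tube may be in either lane
- tape: roll of masking tape lying flat, 90 mm across, 24 mm high; origin under its centre; a bystander
- screwdriver: screwdriver lying on the bench; a bystander
- cuff: half-round aluminium brace cuff standing on its edges, 80 x 93 mm, 53 mm high; origin under its centre; a bystander
Things that resemble listed ones, but are neither listed nor needed, are in the scene too. What is meant by the fixture is not turquoise, and is the larger of those in its own colour.

How it is judged:
On the way:
1. the T-knob is fully home on the spindle and let go (horizontal distance between knob_grip and spindle_top below 0.004 m and z of knob_grip in the frame of spindle_top below 0.0215 m and angle between knob's own z axis and vertical below 0.08 rad and contact force between the fingers and knob below 0.2 N), for 0.3 s.
At the end, for the whole second after the job is handed in: Knob within 4 mm of the spindle axis, 3.5 mm of home, upright, not held. Thicker tube gripped, at rest in the V: within 3 mm sideways and in height, 0.05 rad, lengthwise -12 to +15 mm (+: from clamp), collar away from the clamp, 4 to 40 N on each V side (all of step 1 and contact force between tube and vee_left between 4 and 40 N and contact force between tube and vee_right between 4 and 40 N and contact force between the fingers and tube above 3 N and angle between the x axis of tube_mid and the x axis of vee, either way round below 0.05 rad and y of tube_mid in the frame of vee between -0.003 and 0.003 m and z of tube_mid in the frame of vee between -0.003 and 0.003 m and x of tube_mid in the frame of vee between -0.012 and 0.015 m and x of tube_collar in the frame of vee above 0.06 m and linear speed of tube below 0.02 m/s); the arm keeps its last pose, push and grip.
It fails at once if the clamp arm is swung round by more than about 17 degrees (distance of clamp_pad from where it was at the start of the episode above 0.018 m).
It fails at once if the thinner tube is disturbed (moved over 25 mm) (distance of thin_tube_mid from where it was at the start of the episode above 0.025 m).
It fails at once if the tape roll is disturbed (moved over 25 mm) (distance of tape from where it was at the start of the episode above 0.025 m).
It fails at once if the screwdriver is disturbed (moved over 25 mm) (distance of screwdriver from where it was at the start of the episode above 0.025 m).
It fails at once if the brace cuff is disturbed (moved over 25 mm) (distance of cuff from where it was at the start of the episode above 0.025 m).
It also fails if it takes over 64 s, if anything falls off the work surface, if the arm or the gripper's body presses on something with over 40 N, if the wrist force passes 120 N, or if a joint passes its speed limit or range.

## Robot

A 6-joint arm with a two-finger parallel gripper is mounted at the origin on the work surface. World frame = base frame: x ahead of the robot, y to its left, z up, the work surface at z = 0. Lengths are in m, angles in rad, forces in N, time in s.
With the tool pointing down it reaches from about 0.35 to 0.975 m from the base axis. Payload 4.9 kg.
Tool frame: the origin (TCP) lies midway between the tips of the shut fingers; the grasp point (between the pads) lies 19 mm behind it; z points along the fingers, y is the direction in which the jaws open and shut (so a half turn about z gives the same grasp; the last joint's range is limited). The gripper opens to 85 mm and grips with 20 to 120 N. Pads are 22 mm wide; open, the fingers measure 114 mm over their backs; the gripper's body (76 mm by 85 mm) begins 54 mm behind the grasp point. The pads swing forward as they close: fully open they stand 13 mm farther back than shut.
Start: joints at [-1.465, 0.053, 1.613, -0, 1.476, -0.119], TCP at [0.139, -0.609, 0.231] pointing down, gripper open.
Joint ranges: [-3.01, 3.01], [-1.01, 2.22], [0.06, 2.58], [-1.02, 4.17], [0.09, 2.62], [-3.14, 3.14]. Speed limits (rad/s): [2.57, 2.57, 3.14, 3.14, 3.14, 3.14].

## Interface

Orientations are given as a unit quaternion [w, x, y, z].
In Python, from plant import manip, cams gives the robot as it stands.
- The arm moves only by the tool jog_arm, never from a script. Its argument "targets" is a list of rows, each a list of 4 numbers: the shift along the tool's x, y, z in m, then the turn about the tool's z in degrees. A call has 1 to 5 rows; each row is the pose to reach, as a shift and turn from the pose commanded when the call began, along the tool's axes at that moment; what a row does not reach only later rows make up. A row lasts 1/12 s, in which the tool goes at most 41.7 mm and 7.16 degrees, less where a joint would pass 70% of its speed; a pose out of reach is approached as far as the arm can. A call with a gripper value outside its range is refused whole. "fingers" is the opening, from 0 (shut) to 1 (fully open), set as the call begins (left out, the last holds). The fingers move at their own pace and stop on an object; the grip force is fixed at half the most. Time passes only in rows, so rows that repeat a pose let the fingers close. It gives the time, the measured TCP pose, the force and the opening at its end, in the units of the state.
- manip.state(): the state, without advancing time (a new reading comes with each control period).
- cams.grab_frame(name): name is "scene" or "top" or "wrist"; returns the picture (384x512x3 uint8, red, green, blue); there is no depth.
- cams.get_calibration(name): a dict with "camera_matrix" (3x3 intrinsics, pixels), "distortion" ([k1, k2, p1, p2, k3] as OpenCV has them; the pictures are not rectified), "cam_to_world" (4x4, takes a point from camera to world coordinates). Camera axes: x right, y up, looking along -z (the intrinsics and any distortion apply to the point x, -y, -z); pixel columns grow to the right and rows downward; lengths in m; the calibration is good to about 2 mm. A picture is of the moment at which its call begins: read the wrist's pose just before it. get_calibration takes no time and is no camera call; for the wrist camera it gives the pose at the moment of the call.
- manip.job_done(): hands the job in, once; it reports no verdict.
The state is a dict: "time": time; "joint_pos": joint angles; "joint_vel": joint speeds; "joint_efforts": joint torques, N m; "tool_pos": TCP position; "tool_rot": TCP orientation; "contact_force": force on the tool from outside, world axes, zero at the start; "ft_torque": the same for the moment, N m; "gripper_width": opening from 0.0 (shut) to 1.0 (fully open).
Only numpy, scipy, OpenCV 4.12 (cv2) and the standard library are available. Lean on these libraries where they do the work, as an engineer would, in place of code of your own. Each camera call takes 0.05 s, during which the arm holds its last target. There are 200 camera calls.

## Working session

There is one attempt and no reset: what is moved stays moved. The work goes in short steps, Python scripts to look and compute and a tool call to move; the robot and the scene stay as the last step left them, time stands still between calls to the robot, and variables do not carry over. Pictures are saved under pics/ and viewed, about 8 in all and at most 12, crops included, and the job is handed in when it is done.

Besides the shell and the picture viewer there is one more tool, called after "Call:" as a command line: name --pt "numbers of a row" for each row, then --argument value for the rest. jog_arm: Moves the arm, as the interface text tells. Its arguments: {"type":"object","properties":{"targets":{"type":"array"},"fingers":{"type":"number"}},"required":["targets"]}

```bash
mkdir -p pics; cat > h.py <<'E'
import numpy as np, cv2
from plant import manip, cams
def save(name,cam):
    c=cams.get_calibration(cam); im=cams.grab_frame(cam)
    cv2.imwrite(f'pics/{name}.png',im[:,:,::-1]); np.savez(f'pics/{name}.npz',K=c['camera_matrix'],D=c['distortion'],T=c['cam_to_world'])
    return im
def ray(name,uv):
    z=np.load(f'pics/{name}.npz'); p=cv2.undistortPoints(np.array(uv,float).reshape(-1,1,2),np.array(z['K']),np.array(z['D']))[:,0]
    d=np.c_[p[:,0],-p[:,1],-np.ones(len(p))]; return z['T'][:3,3], d@z['T'][:3,:3].T
def onz(name,uv,h):
    o,d=ray(name,uv); return o+d*((np.array(h)-o[2])/d[:,2])[:,None]
def proj(name,P):
    z=np.load(f'pics/{name}.npz');T=z['T']; q=(np.array(P,float).reshape(-1,3)-T[:3,3])@T[:3,:3]
    q=q*[1,-1,-1]; return cv2.projectPoints(q,np.zeros(3),np.zeros(3),z['K'],z['D'])[0][:,0]
def show(name,out,crop=None,s=1.5):
    im=cv2.imread(f'pics/{name}.png')
    if crop: x0,y0,x1,y1=crop; im=im[y0:y1,x0:x1]
    cv2.imwrite(f'pics/{out}.png',cv2.resize(im,None,fx=s,fy=s,interpolation=cv2.INTER_CUBIC))
E
python3 - <<'E'
from h import *
a=save('top0','top');b=save('scene0','scene')
for n in('top0','scene0'): show(n,n+'v',None,1.5); print(np.load(f'pics/{n}.npz')['T'].round(3),np.load(f'pics/{n}.npz')['K'].round(0))
print(manip.state())
E
```

```text
[[-0.023  0.997 -0.079  0.404]
 [-1.    -0.022  0.009 -0.007]
 [ 0.007  0.079  0.997  0.924]
 [ 0.     0.     0.     1.   ]] [[369.   0. 256.]
 [  0. 369. 193.]
 [  0.   0.   1.]]
[[-0.865 -0.324  0.384  0.835]
 [ 0.502 -0.521  0.691  0.61 ]
 [-0.024  0.79   0.613  0.657]
 [ 0.     0.     0.     1.   ]] [[370.   0. 256.]
 [  0. 370. 198.]
 [  0.   0.   1.]]
{'time': 0.1, 'joint_pos': array([-1.46497863e+00,  5.32901031e-02,  1.61411033e+00, -2.22031316e-05,
        1.47599439e+00, -1.18997813e-01]), 'joint_vel': array([ 0.00048341, -0.00094341, -0.00133483,  0.00079044,  0.00151126,
       -0.00023643]), 'joint_efforts': array([-4.32122115e-04, -3.94904745e+01, -3.71365142e+01, -1.08518539e-04,
        3.91841138e-03, -9.24065006e-06]), 'tool_pos': array([ 0.13926702, -0.60872959,  0.2302141 ]), 'tool_rot': array([-9.01138206e-04,  9.93688376e-01,  1.12172190e-01, -5.11236381e-06]), 'contact_force': array([-0.06815361,  0.09047584,  0.42406603]), 'ft_torque': array([-0.00955918,  0.05888043,  0.01906761]), 'gripper_width': 0.9972577223676566}
```

View pics/top0v.png

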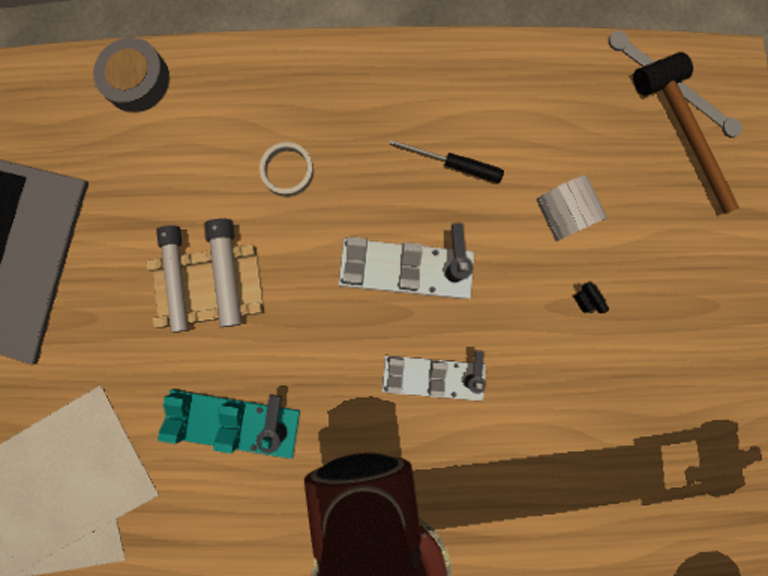

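View pics/scene0v.png

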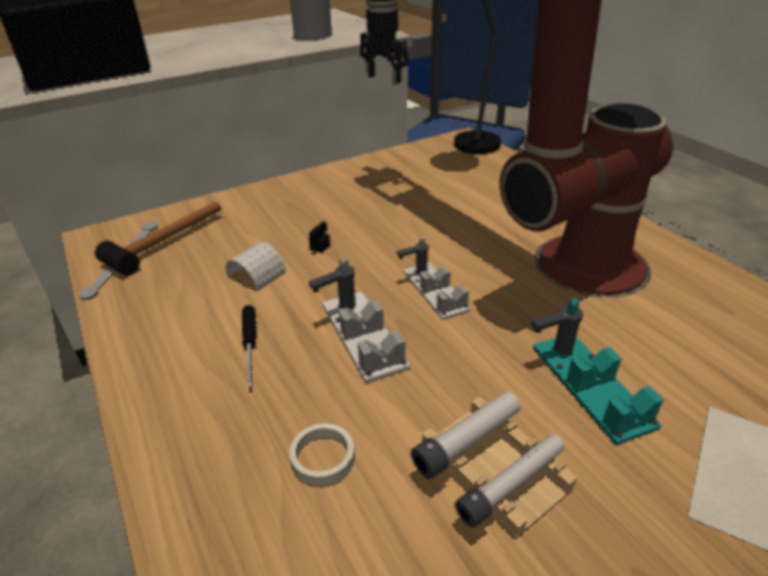

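The top view (×1.5) shows the knob at (592,297), the large light-coloured fixture at (405,268) with its spindle at (460,268), and the thick tube at (222,272) with its collar up at (219,231). The decoys are the small grey fixture and the turquoise one.

```bash
cat >> h.py <<'E'
def blob(im,cond,box):
    m=np.zeros(im.shape[:2],np.uint8); x0,y0,x1,y1=box; m[y0:y1,x0:x1]=(cond[y0:y1,x0:x1])*255
    return m
E
python3 - <<'E'
from h import *
P=lambda u,v,h:onz('top0',[[u/1.5,v/1.5]],h)[0].round(4)
im=cv2.imread('pics/top0.png').astype(int)
g=im.max(2)
m=blob(im,g<60,(375,180,410,215)); c=max(cv2.findContours(m,0,1)[0],key=cv2.contourArea); r=cv2.minAreaRect(c); print('knob dark',r, onz('top0',[r[0]],.04))
print('knob bar',P(592,297,.054))
print('tube ends axis: far',P(219,226,.047),'near',P(229,324,.047)); print('thin',P(169,232,.047),P(178,328,.047))
print('plate corners',[P(*q,.012) for q in((344,237),(475,247),(471,298),(339,286))])
print('spindle',P(460,265,.116),'arm end',P(457,225,.092))
sat=(im.max(2)-im.min(2)); m=blob(im,(sat<40)&(g>90),(222,150,320,205)); m=cv2.morphologyEx(m,cv2.MORPH_CLOSE,np.ones((9,9))); c=max(cv2.findContours(m,0,1)[0],key=cv2.contourArea); r=cv2.minAreaRect(c); print(r,[x.round(4) for x in onz('top0',cv2.boxPoints(r),.012)])
s=manip.state();print(s['tool_rot'])
E
```

```text
knob dark ((393.3461608886719, 200.2692413330078), (23.020057678222656, 16.36365509033203), 56.30992889404297) [[ 0.44816241 -0.34952951  0.04      ]]
knob bar [ 0.4529 -0.3477  0.054 ]
tube ends axis: far [0.5819 0.2506 0.047 ] near [0.4232 0.234  0.047 ]
thin [0.5745 0.3336 0.047 ] [0.4183 0.3172 0.047 ]
plate corners [array([0.5649, 0.0502, 0.012 ]), array([ 0.5435, -0.1683,  0.012 ]), array([ 0.4583, -0.1585,  0.012 ]), array([0.4831, 0.0598, 0.012 ])]
spindle [ 0.5012 -0.1266  0.116 ] arm end [ 0.5658 -0.1277  0.092 ]
((270.737060546875, 178.04176330566406), (87.97877502441406, 33.339324951171875), 5.906141757965088) [array([0.4845, 0.0616, 0.012 ]), array([0.5676, 0.0518, 0.012 ]), array([ 0.5402, -0.167 ,  0.012 ]), array([ 0.4571, -0.1554,  0.012 ])]
[-9.01138206e-04  9.93688376e-01  1.12172190e-01 -5.11236381e-06]
```

```bash
cat >> h.py <<'E'
from scipy.spatial.transform import Rotation as R
def go(p,hdg=None,frm=None,fh=None):
    """tool-frame shift and turn to world TCP p, tool-x heading hdg(deg), from the present (or given) pose, tool down"""
    s=manip.state(); q=s['tool_rot']; r=R.from_quat([q[1],q[2],q[3],q[0]]).as_matrix()
    d=r.T@(np.array(p)-s['tool_pos']); h=np.degrees(np.arctan2(r[1,0],r[0,0]))
    print('t',round(s['time'],2),'tcp',s['tool_pos'].round(4),'hdg',h.round(2),'F',s['contact_force'].round(1),'w',round(s['gripper_width'],3))
    print('shift mm',(d*1e3).round(1),'turn',None if hdg is None else (-((hdg-h+180)%360-180)).round(2), 'tilt',r[:,2].round(4))
E
python3 - <<'E'
from h import *
go([.36,-.35,.25],12.9)
s=manip.state();T=cams.get_calibration('wrist')['cam_to_world'];print((T[:3,3]-s['tool_pos']).round(4));print(T.round(3));print(cams.get_calibration('wrist')['camera_matrix'])
q=s['tool_rot'];r=R.from_quat([q[1],q[2],q[3],q[0]]).as_matrix();print(r.T@T[:3,:3],r.T@(T[:3,3]-s['tool_pos']))
E
```

```text
t 0.1 tcp [ 0.1393 -0.6087  0.2302] hdg 12.88 F [-0.1  0.1  0.4] w 0.997
shift mm [ 272.9 -203.   -19.4] turn -0.02 tilt [-2.0e-04  1.8e-03 -1.0e+00]
[0.0688 0.0162 0.1428]
[[ 0.223  0.936  0.272  0.208]
 [-0.975  0.215  0.061 -0.593]
 [-0.002 -0.278  0.961  0.373]
 [ 0.     0.     0.     1.   ]]
[[287.50319027   0.         257.84941851]
 [  0.         287.50319027 190.22687006]
 [  0.           0.           1.        ]]
[[ 4.45620540e-04  9.60466943e-01  2.78393702e-01]
 [ 9.99999898e-01 -4.08485381e-04 -1.91397251e-04]
 [-7.01109753e-05  2.78393759e-01 -9.60467027e-01]] [ 0.07072098 -0.00069298 -0.14278258]
```

Call:
jog_arm --pt "0.036 -0.018 0 0" --pt "0.072 -0.037 0 0" --pt "0.108 -0.055 0 0" --pt "0.144 -0.074 0 0" --pt "0.18 -0.092 0.015 0"

```text
time: 0.52
tool_pos: [0.2951, -0.4802, 0.2195]
tool_rot: [0.003, 0.994, 0.112, 0.001]
contact_force: [0.6, -0.9, 0.6]
gripper_width: 1.001
```

Call:
jog_arm --pt "0.036 -0.018 0 0" --pt "0.072 -0.037 0 0" --pt "0.108 -0.055 0 0" --pt "0.144 -0.074 0 0" --pt "0.18 -0.092 0.015 0"

```text
time: 0.93
tool_pos: [0.4499, -0.3506, 0.2051]
tool_rot: [0.002, 0.994, 0.112, 0.002]
contact_force: [0.6, -1.2, 0.6]
gripper_width: 1.005
```

Call:
jog_arm --pt "0 0 0 0" --pt "0 0 0 0" --pt "0 0 0 0" --pt "0 0 0 0"

```text
time: 1.27
tool_pos: [0.4468, -0.352, 0.2023]
tool_rot: [0.0, 0.994, 0.112, -0.0]
contact_force: [-0.7, -0.3, -0.3]
gripper_width: 1.002
```

```bash
python3 - <<'E'
from h import *
go([.45,-.348,.2]); save('w1','wrist'); show('w1','w1v',None,1.3)
E
```

```text
t 1.27 tcp [ 0.4468 -0.352   0.2023] hdg 12.81 F [-0.7 -0.3 -0.3] w 1.002
shift mm [ 4.  -3.1  2.3] turn None tilt [-1.e-04 -3.e-04 -1.e+00]
```

View pics/w1v.png

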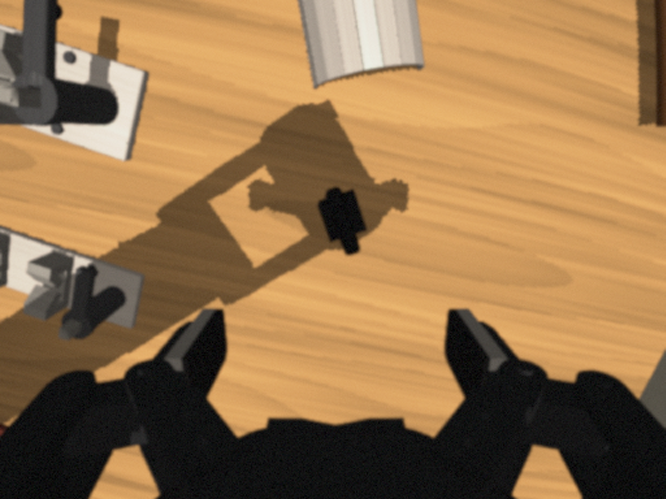

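The knob sits at view ×1.3 (342,217) in the gripper's shadow, with its bar running from (333,190) to (350,250). I'll stretch the contrast and fit it.

```bash
python3 - <<'E'
from h import *
im=cv2.imread('pics/w1.png'); c=im[135:205,235:295].astype(float)
g=cv2.resize(np.clip(c*4,0,255).astype(np.uint8),None,fx=9,fy=9,interpolation=cv2.INTER_CUBIC); cv2.imwrite('pics/w1k.png',g)
E
```

```text
(no output)
```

View pics/w1k.png

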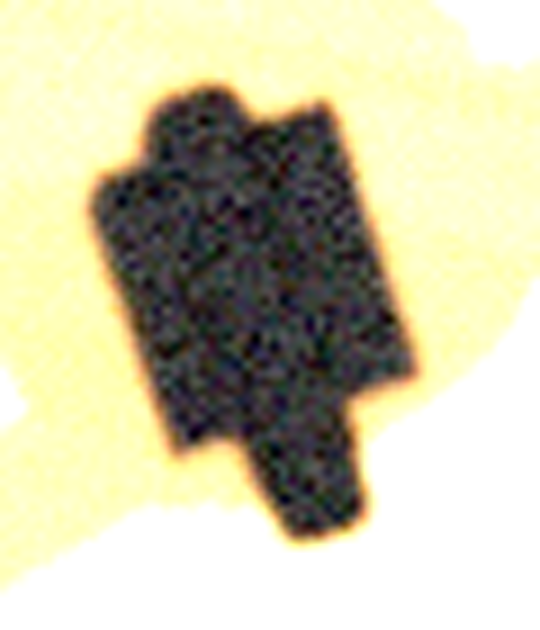

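The zoomed crop shows the hub's lower corners at crop (180,450) and (415,375), and the bar's lower end centred at (328,530).

```bash
python3 - <<'E'
from h import *
f=lambda pts,h: onz('w1',np.array(pts)/9+[235,135],h)
c=f([(178,452),(418,378)],.030); print(c, np.linalg.norm(c[1]-c[0]))
e=c[1]-c[0]; a=np.degrees(np.arctan2(e[1],e[0])); print('edge hdg',a,'bar hdg',a+90)
n=np.array([np.cos(np.radians(a+90)),np.sin(np.radians(a+90)),0]); print('centre from hub',c.mean(0)+n*.017)
b=f([(293,538),(366,515),(330,532)],.054); print('bar end',b)
print('ctr from bar end', b[2]+n*.028)
for h in (0,.03): t=f([(95,195),(325,100)],h); print(h,t,np.linalg.norm(t[1]-t[0]),t.mean(0)-n*.017)
l=f([(100,195),(178,452)],.0); 
E
```

```text
[[ 0.43149663 -0.35130309  0.03      ]
 [ 0.44753935 -0.37850158  0.03      ]] 0.0315773147845735
edge hdg -59.46625331226329 bar hdg 30.53374668773671
centre from hub [ 0.4541606  -0.35626556  0.03      ]
bar end [[ 0.43067422 -0.36560313  0.054     ]
 [ 0.43532569 -0.37331072  0.054     ]
 [ 0.43235871 -0.36967768  0.054     ]]
ctr from bar end [ 0.45647596 -0.3554524   0.054     ]
0 [[ 0.45595363 -0.33406277  0.        ]
 [ 0.47524312 -0.36123624  0.        ]] 0.03332388812586426 [ 0.45095577 -0.35628628  0.        ]
0.03 [[ 0.46113832 -0.33419316  0.03      ]
 [ 0.47875126 -0.35900482  0.03      ]] 0.030427522919459417 [ 0.45530218 -0.35523577  0.03      ]
```

```bash
python3 - <<'E'
from h import *
go([.454,-.356,.1],32.5)
E
```

```text
t 1.32 tcp [ 0.4467 -0.3522  0.2025] hdg 12.78 F [-0.8 -0.4  0.1] w 0.998
shift mm [  6.3   5.3 102.5] turn -19.72 tilt [ 2.e-04 -6.e-04 -1.e+00]
```

Call:
jog_arm --pt "0.002 0.002 0.03 -6" --pt "0.004 0.004 0.065 -12" --pt "0.0063 0.0053 0.1 -19" --pt "0.0063 0.0053 0.102 -19.7" --pt "0.0063 0.0053 0.102 -19.7"

```text
time: 1.73
tool_pos: [0.4527, -0.3545, 0.0981]
tool_rot: [-0.002, 0.96, 0.279, -0.001]
contact_force: [0.9, -0.1, 1.2]
gripper_width: 0.999
```

Call:
jog_arm --pt "0 0 0 0" --pt "0 0 0 0"

```text
time: 1.9
tool_pos: [0.4558, -0.3568, 0.1035]
tool_rot: [0.002, 0.96, 0.279, 0.001]
contact_force: [0.7, 0.4, 0.5]
gripper_width: 1.004
```

```bash
python3 - <<'E'
from h import *
go([.454,-.356,.035],32.5);save('w2','wrist')
im=cv2.imread('pics/w2.png'); p=proj('w2',[[.454,-.356,.042]])[0]; print(p)
x,y=p.astype(int); y0=max(0,y-90);x0=max(0,x-110); c=im[y0:y0+180,x0:x0+220].astype(float);print(x0,y0)
cv2.imwrite('pics/w2k.png',cv2.resize(np.clip(c*3,0,255).astype(np.uint8),None,fx=3,fy=3,interpolation=cv2.INTER_CUBIC))
E
```

```text
t 1.9 tcp [ 0.4558 -0.3568  0.1035] hdg 32.44 F [0.7 0.4 0.5] w 1.004
shift mm [-1.2 -2.  68.5] turn -0.06 tilt [ 0.0036 -0.0037 -1.    ]
[256.06578497 206.68466896]
146 116
```

View pics/w2k.png

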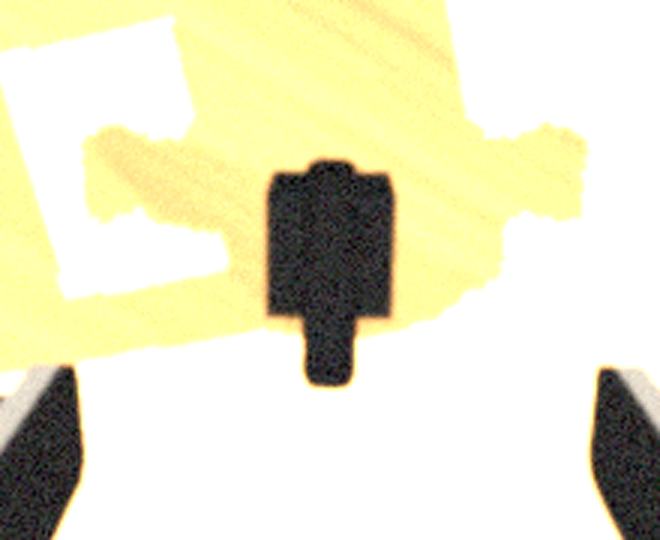

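The knob is now square to the tool, with its hub's far edge at crop row 317, its bar end at row 385, and its centre at column 330.

```bash
python3 - <<'E'
from h import *
f=lambda pts,h: onz('w2',np.array(pts)/3+[146,116],h)
n=np.array([np.cos(np.radians(32.4)),np.sin(np.radians(32.4)),0])
a=f([(268,317),(392,317)],.03);print(np.linalg.norm(a[0]-a[1]),a.mean(0)+n*.017, np.degrees(np.arctan2(*(a[1]-a[0])[1::-1]))+90)
print(f([(329,386)],.054)[0]+n*.028)
a=f([(268,180),(394,180)],.0);print(np.linalg.norm(a[0]-a[1]),f([(330,173)],0)-n*.017)
go([.454,-.356,.035],32.5)
E
```

```text
0.03348068390638265 [ 0.45389497 -0.35598474  0.03      ] 32.350603357955684
[ 0.45594139 -0.35440934  0.054     ]
0.03695905232539552 [[ 0.45301969 -0.35652322  0.        ]]
t 1.95 tcp [ 0.4559 -0.3567  0.1036] hdg 32.47 F [-0.1  0.3  0.6] w 1.0
shift mm [-1.4 -1.9 68.6] turn -0.03 tilt [ 0.0037 -0.0038 -1.    ]
```

Call:
jog_arm --pt "-0.0008 -0.0018 0.03 0" --pt "-0.0008 -0.0018 0.055 0" --pt "-0.0008 -0.0018 0.0675 0" --pt "-0.0008 -0.0018 0.0675 0" --pt "-0.0008 -0.0018 0.0675 0"

```text
time: 2.37
tool_pos: [0.4534, -0.3542, 0.0335]
tool_rot: [0.0, 0.96, 0.28, 0.0]
contact_force: [0.6, -0.0, -0.4]
gripper_width: 1.003
```

Call:
jog_arm --pt "0 0 0 0" --pt "0 0 0 0" --pt "0 0 0 0" --pt "0 0 0 0" --pt "0 0 0 0" --fingers 0

```text
time: 2.78
tool_pos: [0.4534, -0.3542, 0.0335]
tool_rot: [0.001, 0.96, 0.28, 0.0]
contact_force: [0.3, -0.2, -0.5]
gripper_width: 0.298
```

Call:
jog_arm --pt "0 0 0 0" --pt "0 0 0 0" --pt "0 0 0 0" --pt "0 0 0 0" --pt "0 0 0 0"

```text
time: 3.2
tool_pos: [0.4531, -0.3539, 0.0328]
tool_rot: [0.0, 0.96, 0.28, 0.0]
contact_force: [-0.3, -0.2, 0.5]
gripper_width: 0.153
```

Call:
jog_arm --pt "0 0 -0.02 0" --pt "0 0 -0.06 0" --pt "0 0 -0.1 0" --pt "0 0 -0.14 0" --pt "0 0 -0.16 0"

```text
time: 3.62
tool_pos: [0.4545, -0.3553, 0.1985]
tool_rot: [0.003, 0.96, 0.281, 0.002]
contact_force: [1.9, -1.7, -0.2]
gripper_width: 0.146
```

Call:
jog_arm --pt "0.017 -0.033 -0.012 6" --pt "0.034 -0.067 -0.024 12" --pt "0.05 -0.1 -0.035 18" --pt "0.067 -0.134 -0.047 25" --pt "0.084 -0.168 -0.06 32"

```text
time: 4.03
tool_pos: [0.4325, -0.1659, 0.2522]
tool_rot: [-0.0, 1.0, 0.003, -0.0]
contact_force: [1.7, 0.0, -1.0]
gripper_width: 0.146
```

```bash
python3 - <<'E'
from h import *
go([.435,-.13,.26],-1)
E
```

```text
t 4.03 tcp [ 0.4325 -0.1659  0.2522] hdg 0.3 F [ 1.7  0.  -1. ] w 0.146
shift mm [  2.7 -35.9  -7.8] turn 1.3 tilt [-9.e-04  8.e-04 -1.e+00]
```

Call:
jog_arm --pt "0.003 -0.036 -0.008 1.3" --pt "0.003 -0.036 -0.008 1.3" --pt "0.003 -0.036 -0.008 1.3" --pt "0.003 -0.036 -0.008 1.3" --pt "0.003 -0.036 -0.008 1.3"

```text
time: 4.45
tool_pos: [0.4357, -0.1323, 0.2596]
tool_rot: [-0.0, 1.0, -0.006, -0.001]
contact_force: [0.2, 1.0, -1.4]
gripper_width: 0.148
```

```bash
python3 - <<'E'
from h import *
save('w3','wrist');go([.435,-.13,.26],-1); show('w3','w3v',None,1.55)
E
```

```text
t 4.5 tcp [ 0.4357 -0.1325  0.2596] hdg -0.7 F [-1.2 -0.7 -0.8] w 0.148
shift mm [-0.7 -2.5 -0.4] turn 0.3 tilt [-1.7e-03  6.0e-04 -1.0e+00]
```

View pics/w3v.png

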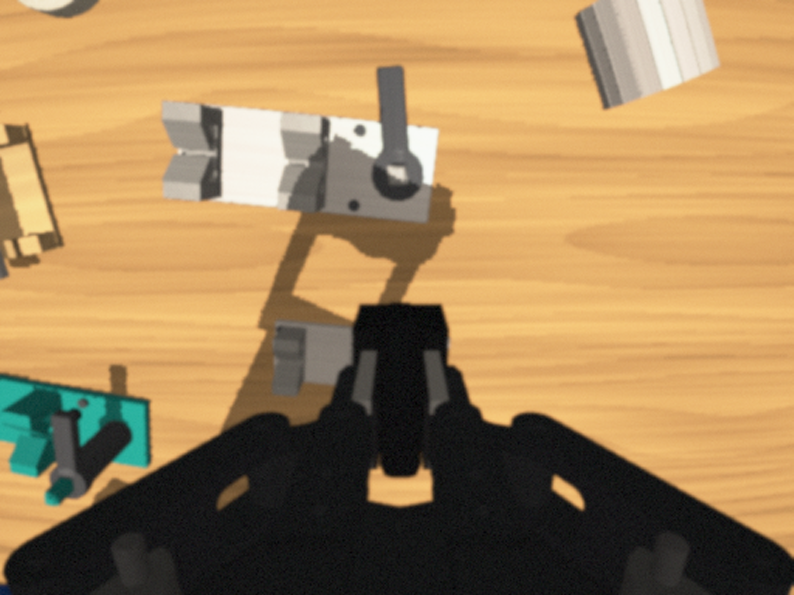

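The image (×1.55) shows the spindle at about (399,174) on its hub, the clamp arm ending at (391,67), and the held knob at (400,380). I'll put the spindle and knob crops side by side.

```bash
python3 - <<'E'
from h import *
im=cv2.imread('pics/w3.png').astype(float)
a=im[85:135,230:285]; b=im[190:315,222:292]
A=cv2.resize(np.clip(a*1.3,0,255),None,fx=8,fy=8,interpolation=cv2.INTER_CUBIC); B=cv2.resize(np.clip(b*4,0,255),None,fx=4.6,fy=4.6,interpolation=cv2.INTER_CUBIC)
o=np.zeros((max(A.shape[0],B.shape[0]),A.shape[1]+B.shape[1],3)); o[:A.shape[0],:A.shape[1]]=A;o[:B.shape[0],A.shape[1]:]=B
cv2.imwrite('pics/w3z.png',o);print(o.shape)
# arm edges by gradient on rows 50..88
g=im.mean(2)
L=[];Rr=[]
for v in range(48,88,4):
    d=np.diff(cv2.GaussianBlur(g,(3,3),0)[v,235:270]); L.append((235+.5+np.argmin(d),v));Rr.append((235+.5+np.argmax(d),v)) 
l=onz('w3',L,.092);r=onz('w3',Rr,.092)
print(np.c_[L,Rr],np.linalg.norm(l-r,axis=1).round(4))
for q in(l,r):
    p=np.polyfit(q[:,0],q[:,1],1);print('hdg',np.degrees(np.arctan(p[0])),p)
E
```

```text
(575, 762, 3)
[[242.5  48.  260.5  48. ]
 [242.5  52.  260.5  52. ]
 [243.5  56.  260.5  56. ]
 [243.5  60.  261.5  60. ]
 [243.5  64.  261.5  64. ]
 [244.5  68.  261.5  68. ]
 [244.5  72.  261.5  72. ]
 [244.5  76.  262.5  76. ]
 [245.5  80.  262.5  80. ]
 [245.5  84.  262.5  84. ]] [0.018  0.018  0.0171 0.0181 0.0182 0.0172 0.0173 0.0183 0.0174 0.0174]
hdg 3.9608349227933117 [ 0.06923994 -0.15677438]
hdg 3.342043661089595 [ 0.05839591 -0.16852048][ WARN:0@0.351] global loadsave.cpp:1063 imwrite_ Unsupported depth image for selected encoder is fallbacked to CV_8U.
```

View pics/w3z.png

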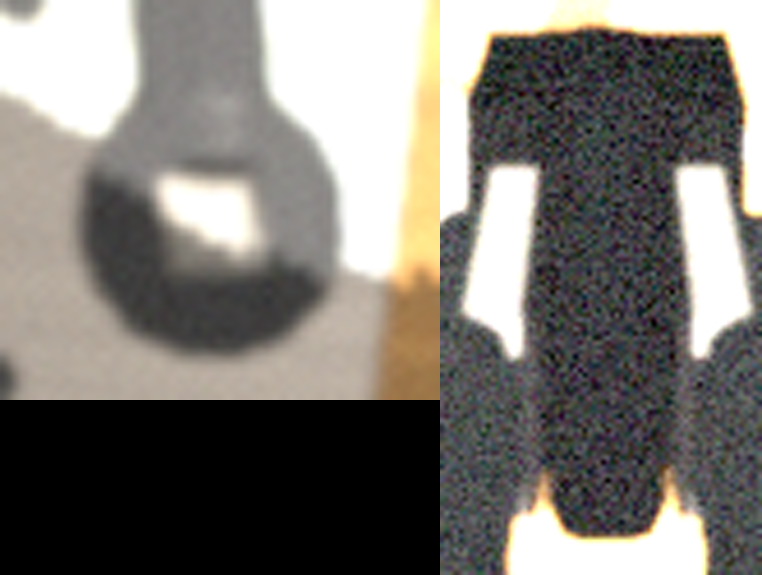

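The spindle's bright top is at crop (210,224) and its hub circle is centred at (210,225). The held knob's hub front-bottom edge is at crop row 35, columns 490–725, and the bar's rear end is at row 537.

```bash
python3 - <<'E'
from h import *
fa=lambda pts,h: onz('w3',(np.array(pts,float)+.5)/8-.5+[230,85],h)
fb=lambda pts,h: onz('w3',(np.array(pts,float)-[440,0]+.5)/4.6-.5+[222,190],h)
print('hub',fa([(210,225)],.092)); print('hub diam',np.linalg.norm(np.diff(fa([(80,225),(340,225)],.092),axis=0)))
print('spindle',fa([(212,222)],.114), fa([(158,178),(252,178),(265,262),(170,268)],.112))
a=fb([(490,37),(725,37)],.2268);print('knob bottom front',a,np.linalg.norm(a[1]-a[0]),'ctr x',a[:,0].mean()-.017,a[:,1].mean())
a=fb([(471,105),(744,105)],.2568);print('hub top front',a,np.linalg.norm(a[1]-a[0]),a[:,0].mean()-.017)
a=fb([(610,537)],.2808);print('bar rear',a,a[0,0]+.028)
# bench plate corners view coords/1.55
c=onz('w3',np.array([(163,100),(438,128),(428,221),(165,197)])/1.55,.012);print(c)
for i,j in((1,0),(2,3)): d=c[j]-c[i];print(np.degrees(np.arctan2(d[1],d[0])),np.linalg.norm(d))
s=manip.state();print(s['tool_pos'])
E
```

```text
hub [[ 0.50062531 -0.13024686  0.092     ]]
hub diam 0.03404803213531731
spindle [[ 0.50139305 -0.13065559  0.114     ]] [[ 0.50666975 -0.12412672  0.112     ]
 [ 0.50653602 -0.13558544  0.112     ]
 [ 0.49649097 -0.13709754  0.112     ]
 [ 0.49590207 -0.12540484  0.112     ]]
knob bottom front [[ 0.45053148 -0.11557757  0.2268    ]
 [ 0.45016388 -0.14832907  0.2268    ]] 0.03275355887298106 ctr x 0.43334768388916844 -0.13195331761835688
hub top front [[ 0.45174024 -0.1159327   0.2568    ]
 [ 0.45138081 -0.14797995  0.2568    ]] 0.032049259082652264 0.4345605222785984
bar rear [[ 0.40986876 -0.13176015  0.2808    ]] 0.43786875533324454
[[ 0.56457773  0.06478098  0.012     ]
 [ 0.53666817 -0.16460867  0.012     ]
 [ 0.45949958 -0.15661055  0.012     ]
 [ 0.48443586  0.07375394  0.012     ]]
83.06298821968325 0.2310812734589372
83.82195544387423 0.23171020191735703
[ 0.43566449 -0.1324717   0.25957159]
```

Call:
jog_arm --pt "0.035 -0.001 0 -2" --pt "0.0658 -0.0023 0 -4.35" --pt "0.0658 -0.0023 0.04 -4.35" --pt "0.0658 -0.0023 0.075 -4.35" --pt "0.0658 -0.0023 0.1 -4.35"

```text
time: 4.92
tool_pos: [0.5007, -0.1306, 0.1565]
tool_rot: [-0.001, 0.999, 0.032, -0.002]
contact_force: [-0.8, -0.5, -2.1]
gripper_width: 0.147
```

Call:
jog_arm --pt "0 0 0 0" --pt "0 0 0 0" --pt "0 0 0 0" --pt "0 0 0 0" --pt "0 0 0 0"

```text
time: 5.33
tool_pos: [0.5032, -0.1308, 0.1632]
tool_rot: [0.001, 0.999, 0.032, 0.002]
contact_force: [-0.6, -0.2, -0.5]
gripper_width: 0.15
```

```bash
python3 - <<'E'
from h import *
go([.5015,-.131,.125],3.65); save('w4','wrist'); save('s4','scene')
p=proj('w4',[[.501,-.1304,.116],[.501,-.1304,.092]]);print(p)
a=cv2.imread('pics/w4.png')[120:320,150:360]; b=cv2.imread('pics/s4.png'); q=proj('s4',[[.501,-.1304,.12]])[0].astype(int);print(q)
b=b[q[1]-50:q[1]+50,q[0]-45:q[0]+45]
A=cv2.resize(np.clip(a*2.,0,255).astype(np.uint8),None,fx=2,fy=2);B=cv2.resize(b,None,fx=4,fy=4,interpolation=2)
o=np.hstack([A[:400],B[:400]]);cv2.imwrite('pics/w4z.png',o)
E
```

```text
t 5.33 tcp [ 0.5032 -0.1308  0.1632] hdg 3.71 F [-0.6 -0.2 -0.5] w 0.15
shift mm [-1.9 -0.  38.2] turn 0.06 tilt [ 0.0041 -0.0018 -1.    ]
[[257.76614201 214.61497272]
 [257.70883652 203.75089895]]
[229 171]
```

View pics/w4z.png

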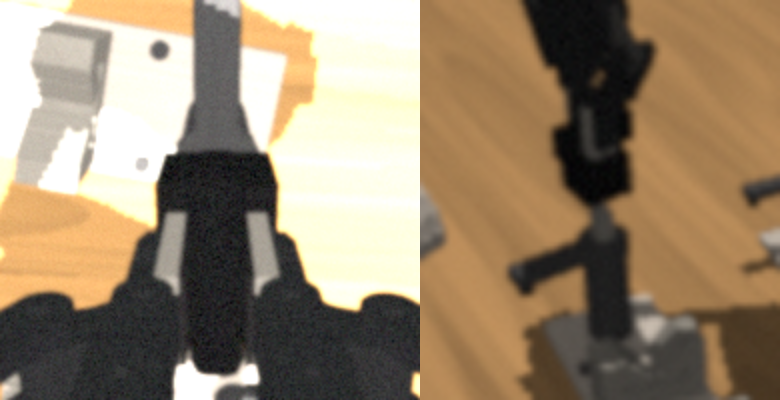

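The knob lines up with the arm laterally and in angle in the wrist view, and it hovers over the spindle in the scene view. I'll descend gently.

Call:
jog_arm --pt "-0.0015 0 0.005 0" --pt "-0.0015 0 0.009 0" --pt "-0.0015 0 0.013 0" --pt "-0.0015 0 0.016 0" --pt "-0.0015 0 0.018 0"

```text
time: 5.85
tool_pos: [0.5006, -0.1301, 0.1422]
tool_rot: [0.0, 0.999, 0.033, 0.0]
contact_force: [0.9, -0.2, -0.1]
gripper_width: 0.152
```

Call:
jog_arm --pt "0 0 0 0" --pt "0 0 0 0"

```text
time: 6.02
tool_pos: [0.5005, -0.1301, 0.1422]
tool_rot: [0.0, 0.999, 0.033, 0.0]
contact_force: [1.7, -0.4, -2.0]
gripper_width: 0.151
```

Call:
jog_arm --pt "0 0 0.004 0" --pt "0 0 0.007 0" --pt "0 0 0.01 0" --pt "0 0 0.013 0" --pt "0 0 0.015 0"

```text
time: 6.43
tool_pos: [0.5006, -0.1301, 0.1273]
tool_rot: [0.0, 0.999, 0.033, 0.0]
contact_force: [2.0, -0.3, 0.1]
gripper_width: 0.152
```

Call:
jog_arm --pt "0 0 0.002 0" --pt "0 0 0.002 0"

```text
time: 6.6
tool_pos: [0.5006, -0.1301, 0.1252]
tool_rot: [0.0, 0.999, 0.033, 0.0]
contact_force: [4.6, 0.3, -3.3]
gripper_width: 0.15
```

Call:
jog_arm --pt "0 0 0.001 0" --pt "0 0 0.001 0" --pt "0 0 0.001 0"

```text
time: 6.85
tool_pos: [0.5006, -0.1302, 0.1248]
tool_rot: [0.0, 0.999, 0.033, 0.0]
contact_force: [1.6, -0.4, 0.2]
gripper_width: 0.151
```

Call:
jog_arm --pt "0 0 0.001 0" --pt "0 0 0.001 0" --pt "0 0 0.001 0"

```text
time: 7.1
tool_pos: [0.5006, -0.1302, 0.1247]
tool_rot: [0.0, 0.999, 0.033, 0.0]
contact_force: [-0.3, 0.4, 4.4]
gripper_width: 0.148
```

Call:
jog_arm --pt "0 0 0.0015 0" --pt "0 0 0.0015 0" --pt "0 0 0.0015 0"

```text
time: 7.35
tool_pos: [0.5007, -0.1302, 0.1247]
tool_rot: [0.0, 0.999, 0.033, 0.0]
contact_force: [-2.9, 2.0, 12.1]
gripper_width: 0.151
```

Call:
jog_arm --pt "0 0 -0.0015 0" --pt "0 0 -0.0015 0" --pt "0 0 -0.0015 0" --pt "0 0 -0.0015 0" --pt "0 0 -0.0015 0" --fingers 1

```text
time: 7.77
tool_pos: [0.4998, -0.1299, 0.1228]
tool_rot: [-0.0, 0.999, 0.033, -0.001]
contact_force: [-0.4, -0.4, -0.1]
gripper_width: 0.848
```

Call:
jog_arm --pt "0 0 0 0" --pt "0 0 0 0" --pt "0 0 0 0" --pt "0 0 0 0" --pt "0 0 0 0"

```text
time: 8.18
tool_pos: [0.5004, -0.1301, 0.1235]
tool_rot: [-0.0, 0.999, 0.033, -0.0]
contact_force: [-0.7, -0.9, 0.3]
gripper_width: 1.007
```

Call:
jog_arm --pt "0 0 -0.03 0" --pt "0 0 -0.07 0" --pt "0 0 -0.11 0" --pt "-0.003 -0.03 -0.135 0" --pt "-0.006 -0.07 -0.135 0"

```text
time: 8.6
tool_pos: [0.493, -0.0626, 0.2667]
tool_rot: [0.002, 1.0, 0.03, 0.006]
contact_force: [1.8, 0.2, -0.7]
gripper_width: 0.999
```

Call:
jog_arm --pt "-0.003 -0.04 0 0" --pt "-0.006 -0.08 0 0" --pt "-0.009 -0.12 0 0" --pt "-0.012 -0.16 0 0" --pt "-0.015 -0.2 0 -2.3"

```text
time: 9.02
tool_pos: [0.4611, 0.1398, 0.2588]
tool_rot: [-0.0, 0.999, 0.053, 0.0]
contact_force: [1.0, -0.6, -0.6]
gripper_width: 0.999
```

Call:
jog_arm --pt "-0.003 -0.04 0 0" --pt "-0.006 -0.08 0 0" --pt "-0.01 -0.1 0 0" --pt "-0.01 -0.1 0 0" --pt "-0.01 -0.1 0 0"

```text
time: 9.43
tool_pos: [0.4409, 0.2371, 0.2584]
tool_rot: [0.0, 0.999, 0.054, -0.0]
contact_force: [-0.1, -0.5, 0.5]
gripper_width: 0.996
```

```bash
python3 - <<'E'
from h import *
save('w5','wrist');go([.45,.235,.25],6); save('s5','scene')
a=cv2.imread('pics/w5.png'); b=cv2.imread('pics/s5.png'); b=b[150:275,190:290]
A=cv2.resize(a,None,fx=1,fy=1);B=cv2.resize(b,(288,360),interpolation=2)
o=np.zeros((384,800,3),np.uint8);o[:,:512]=A;o[:360,512:]=B;cv2.imwrite('pics/w5z.png',o)
E
```

```text
t 9.48 tcp [0.4413 0.2363 0.2584] hdg 6.08 F [ 0.2 -0.3  0. ] w 1.004
shift mm [8.5 2.2 8.4] turn 0.08 tilt [ 0.e+00 -6.e-04 -1.e+00]
```

View pics/w5z.png

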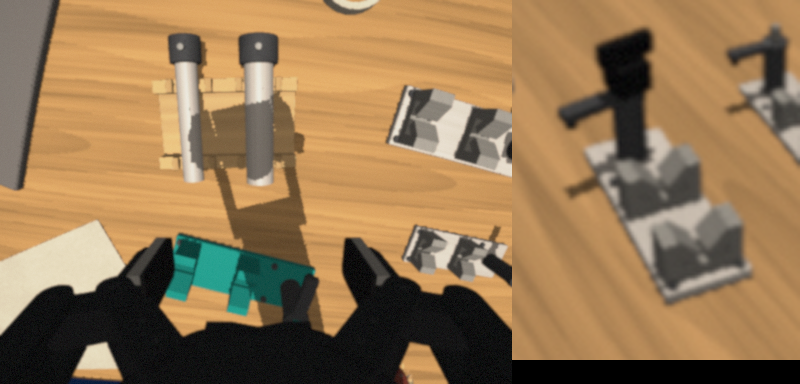

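The scene crop shows the knob seated on the spindle. In the wrist view the thick tube runs from its collar, (258,35)–(258,63), to its near end at (260,184).

```bash
python3 - <<'E'
from h import *
f=lambda p,h:onz('w5',p,h)
im=cv2.imread('pics/w5.png').astype(int); 
sat=im.max(2)-im.min(2)
L=[];Rr=[]
for v in range(70,180,6):
    r=sat[v,225:300]; k=np.where(r<26)[0]
    if len(k): L.append((225+k[0]-.5,v));Rr.append((225+k[-1]+.5,v))
l=f(L,.047);r=f(Rr,.047);w=np.linalg.norm(l-r,axis=1);print(w.round(4));ok=abs(w-.035)<.003;m=(l+r)[ok]/2
p=np.polyfit(m[:,0],m[:,1],1);print('hdg',np.degrees(np.arctan(p[0])),p)
e=f([(260,185)],.047)[0]; e2=f([(258,62)],.06)[0];e3=f([(258,34)],.047)[0];print('near end',e,'boundary',e2,'far',e3, np.linalg.norm(e3-e))
n=np.array([1,p[0],0])/np.hypot(1,p[0])
for q in(e+n*.07,e2-n*.07,e3-n*.1): print('mid',q[:2],'axis y',np.polyval(p,q[0]))
for cols in((152,162),(290,300)):
  pass
go([.49,.24,.12],6)
E
```

```text
[0.0301 0.0302 0.0304 0.0293 0.0318 0.0308 0.0321 0.0323 0.0324 0.0314
 0.0328 0.0329 0.0319 0.032  0.0335 0.0312 0.0313 0.0302 0.0304]
hdg 6.549157639803681 [0.11480479 0.18521723]
near end [0.41621273 0.23214723 0.047     ] boundary [0.55990957 0.25038706 0.06      ] far [0.59169571 0.25383453 0.047     ] 0.17681802539909663
mid [0.48575594 0.24013112] axis y 0.2409843440504923
mid [0.49036637 0.24240317] axis y 0.2415136435512042
mid [0.49234827 0.24242897] axis y 0.24174117561630376
t 9.53 tcp [0.4415 0.2357 0.2584] hdg 6.01 F [-0.6  0.5  0.8] w 1.0
shift mm [ 48.7   0.8 138.4] turn 0.01 tilt [ 0.e+00 -5.e-04 -1.e+00]
```

Call:
jog_arm --pt "0.02 0 0.035 -0.5" --pt "0.04 -0.0005 0.07 -0.5" --pt "0.0483 -0.0008 0.105 -0.5" --pt "0.0483 -0.0008 0.14 -0.5" --pt "0.0483 -0.0008 0.155 -0.5"

```text
time: 9.95
tool_pos: [0.4873, 0.2395, 0.0979]
tool_rot: [0.001, 0.998, 0.055, -0.004]
contact_force: [-1.2, 0.3, -0.3]
gripper_width: 1.0
```

Call:
jog_arm --pt "0 0 0 0" --pt "0 0 0 0" --pt "0 0 0 0" --pt "0 0 0 0"

```text
time: 10.28
tool_pos: [0.4911, 0.2423, 0.1062]
tool_rot: [-0.001, 0.998, 0.057, 0.002]
contact_force: [0.3, 0.2, 0.4]
gripper_width: 0.999
```

```bash
python3 - <<'E'
from h import *
go([.4895,.2415,.027],6.5); im=save('w6','wrist')
a=proj('w6',[[.4895+.9935*t,.2415+.113*t,.047] for t in(-.07,0,.07,.1)]);print(a)
show('w6','w6v',None,1.2)
E
```

```text
t 10.28 tcp [0.4911 0.2423 0.1062] hdg 6.49 F [0.3 0.2 0.4] w 0.999
shift mm [-2.   0.7 79.2] turn -0.01 tilt [ 0.0043  0.0014 -1.    ]
[[259.40067866 288.89886195]
 [259.6029571  208.34047849]
 [259.81956775 111.37263135]
 [259.91271611  64.84266302]]
```

View pics/w6v.png

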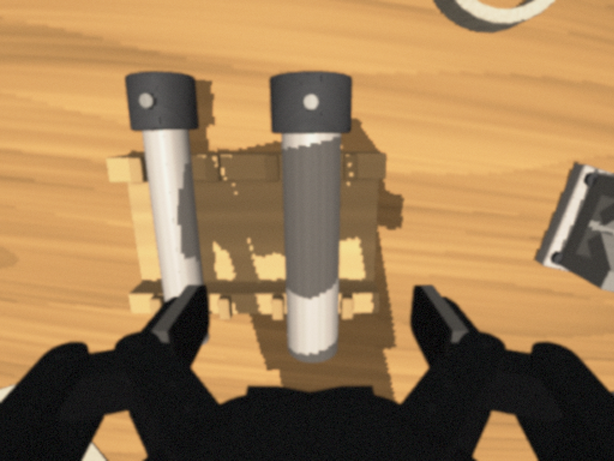

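The tube is centred at column 311/1.2, as predicted, and the cross bars clear the fingers. Descend and grip.

Call:
jog_arm --pt "-0.002 0.0007 0.025 0" --pt "-0.002 0.0007 0.05 0" --pt "-0.002 0.0007 0.07 0" --pt "-0.002 0.0007 0.077 0" --pt "-0.002 0.0007 0.077 0"

```text
time: 10.75
tool_pos: [0.4864, 0.241, 0.0255]
tool_rot: [0.0, 0.998, 0.057, -0.001]
contact_force: [-1.4, 0.5, -0.1]
gripper_width: 0.999
```

Call:
jog_arm --pt "0 0 0 0" --pt "0 0 0 0" --pt "0 0 0 0" --pt "0 0 0 0" --pt "0 0 0 0" --fingers 0

```text
time: 11.17
tool_pos: [0.4886, 0.2419, 0.0282]
tool_rot: [-0.001, 0.998, 0.057, 0.001]
contact_force: [-0.9, 0.3, 3.5]
gripper_width: 0.381
```

Call:
jog_arm --pt "0 0 0 0" --pt "0 0 0 0" --pt "0 0 0 0" --pt "0 0 0 0"

```text
time: 11.5
tool_pos: [0.4886, 0.2419, 0.0282]
tool_rot: [-0.0, 0.998, 0.057, 0.001]
contact_force: [-0.1, 0.5, 6.5]
gripper_width: 0.381
```

Call:
jog_arm --pt "0 0 -0.02 0" --pt "0 0 -0.06 0" --pt "0 0 -0.1 0" --pt "0 0 -0.14 0" --pt "0 0 -0.16 0"

```text
time: 11.92
tool_pos: [0.489, 0.2418, 0.1917]
tool_rot: [-0.001, 0.998, 0.057, 0.003]
contact_force: [1.5, 0.7, -1.7]
gripper_width: 0.379
```

```bash
python3 - <<'E'
from h import *
im=cv2.GaussianBlur(cv2.imread('pics/w3.png'),(3,3),0).astype(float)
s=(im.max(2)-im.min(2))/im.max(2)
def edge(cols,v0,v1,sgn):
    P=[]
    for u in cols:
        d=np.diff(s[v0:v1,u])*sgn; k=int(np.argmax(d)); 
        if 0<k<len(d)-1:
            den=d[k-1]-2*d[k]+d[k+1]; k=k+.5*(d[k-1]-d[k+1])/den if den else k
        P.append((u,v0+k+.5))
    w=onz('w3',P,.012)
    for _ in range(3):
        p=np.polyfit(w[:,1],w[:,0],1); r=w[:,0]-np.polyval(p,w[:,1]); w=w[abs(r)<max(.0015,1.5*r.std())]
    print('x=',p,'hdg',90-np.degrees(np.arctan(p[0])),len(w),r.std()); return p
up=edge([*range(146,178),*range(216,242),*range(266,278)],60,90,-1)
lo=edge([*range(146,178),*range(216,272)],120,150,1)
c=(up+lo)/2; th=np.arctan(c[0]); print('sep',(up[1]-lo[1]+(up[0]-lo[0])*-.05)*np.cos(th))
print('centre line x at spindle y',np.polyval(c,-.1304),'hdg',90-np.degrees(th))
u=np.array([np.sin(th),np.cos(th)]); S=np.array([np.polyval(c,-.1304),-.1304]); print('vee',S+.12*u)
# right plate end
for fr in(.25,.6): pass
go([.515,-.011,.19],83.4)
E
```

```text
x= [0.1211906 0.55693  ] hdg 83.0899880736787 70 0.00011689324104420103
x= [0.12282667 0.47648698] hdg 82.99762325197152 88 0.00012456020088982413
sep 0.07993207815075386
centre line x at spindle y 0.5007985667327408 hdg 83.04380112109799
vee [ 0.51533183 -0.01128332]
t 11.92 tcp [0.489  0.2418 0.1917] hdg 6.54 F [ 1.5  0.7 -1.7] w 0.379
shift mm [ -2.9 254.1   1.3] turn -76.86 tilt [ 0.0061  0.002  -1.    ]
```

Call:
jog_arm --pt "-0.0005 0.04 0 -7" --pt "-0.001 0.08 0 -14" --pt "-0.001 0.12 0 -21" --pt "-0.0015 0.16 0 -28" --pt "-0.002 0.2 0 -35"

```text
time: 12.33
tool_pos: [0.506, 0.0551, 0.1856]
tool_rot: [-0.0, 0.943, 0.333, -0.001]
contact_force: [1.2, 0.4, -3.4]
gripper_width: 0.377
```

Call:
jog_arm --pt "-0.01 0.015 0 -7" --pt "-0.02 0.03 0 -14" --pt "-0.031 0.0446 0 -21" --pt "-0.031 0.0446 0 -28" --pt "-0.031 0.0446 0 -35"

```text
time: 12.75
tool_pos: [0.5097, 0.0013, 0.1853]
tool_rot: [-0.001, 0.8, 0.6, -0.001]
contact_force: [-0.2, 0.4, -3.1]
gripper_width: 0.382
```

Call:
jog_arm --pt "0 0 0 -6.5" --pt "0 0 0 -6.5" --pt "0 0 0 -6.5" --pt "0 0 0 -6.5" --pt "0 0 0 -6.5"

```text
time: 13.17
tool_pos: [0.5103, 0.0026, 0.1862]
tool_rot: [-0.0, 0.766, 0.643, -0.0]
contact_force: [-0.2, -0.1, -2.7]
gripper_width: 0.38
```

```bash
python3 - <<'E'
from h import *
go([.5153,-.0113,.06],83.04); print(manip.state()['joint_pos'].round(2))
E
```

```text
t 13.17 tcp [0.5103 0.0026 0.1862] hdg 79.97 F [-0.2 -0.1 -2.7] w 0.38
shift mm [-12.8   7.4 126.2] turn -3.07 tilt [-5.e-04  0.e+00 -1.e+00]
[-0.14 -0.19  1.92 -0.    1.41  0.03]
```

Call:
jog_arm --pt "-0.0128 0.0074 0 -3.1" --pt "-0.0128 0.0074 0.03 -3.1" --pt "-0.0128 0.0074 0.06 -3.1" --pt "-0.0128 0.0074 0.08 -3.1" --pt "-0.0128 0.0074 0.09 -3.1"

```text
time: 13.58
tool_pos: [0.5133, -0.011, 0.0929]
tool_rot: [-0.002, 0.748, 0.663, -0.002]
contact_force: [-0.6, 0.9, -2.8]
gripper_width: 0.381
```

Call:
jog_arm --pt "0 0 0 0" --pt "0 0 0 0" --pt "0 0 0 0" --pt "0 0 0 0" --pt "0 0 0 0"

```text
time: 14.0
tool_pos: [0.5168, -0.0116, 0.0984]
tool_rot: [0.001, 0.748, 0.664, 0.001]
contact_force: [0.5, -0.1, -2.1]
gripper_width: 0.375
```

```bash
python3 - <<'E'
from h import *
save('w7','wrist');go([.5153,-.0113,.06],83.04); save('s7','scene')
a=cv2.imread('pics/w7.png'); b=cv2.imread('pics/s7.png'); q=proj('s7',[[.5153,-.0113,.08]])[0].astype(int);b=b[q[1]-60:q[1]+60,q[0]-48:q[0]+48]
print(q,proj('w7',[[.5153,-.0113,.06],[.5153+.1*.121,-.0113+.1*.9926,.06]]))
o=np.zeros((384,800,3),np.uint8);o[:,:512]=a;o[:360,512:]=cv2.resize(b,(288,360),interpolation=2);cv2.imwrite('pics/w7z.png',np.clip(o*1.3,0,255).astype(np.uint8))
E
```

```text
t 14.05 tcp [ 0.5166 -0.0116  0.0981] hdg 83.15 F [ 0.2  0.2 -3.2] w 0.381
shift mm [ 0.1 -1.4 38.1] turn 0.11 tilt [ 2.6e-03 -4.0e-04 -1.0e+00]
[247 209] [[255.61611905 216.81359112]
 [255.65132979  57.09740505]]
```

View pics/w7z.png

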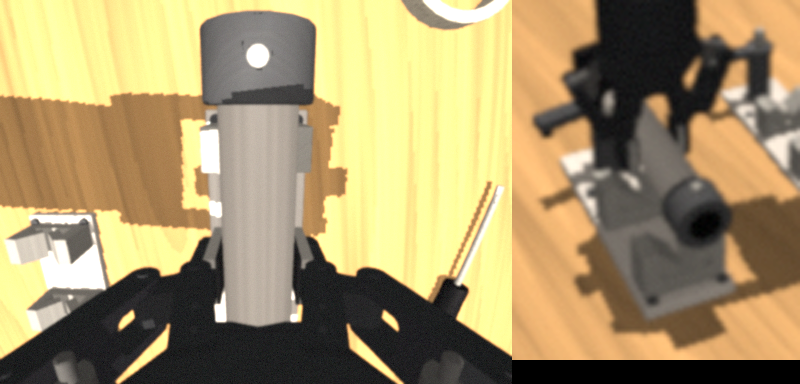

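The tube is parallel to the V and within about 1 mm of its middle (tube column 258, saddles 201–313), with the collar beyond the far saddle. Lower it.

Call:
jog_arm --pt "0 -0.001 0.015 0.1" --pt "0 -0.001 0.028 0.1" --pt "0 -0.001 0.04 0.1" --pt "0 -0.001 0.047 0.1" --pt "0 -0.001 0.05 0.1"

```text
time: 14.52
tool_pos: [0.5136, -0.0112, 0.0451]
tool_rot: [-0.001, 0.749, 0.663, -0.001]
contact_force: [-0.3, -0.1, -3.3]
gripper_width: 0.382
```

Call:
jog_arm --pt "0 0 0 0" --pt "0 0 0 0" --pt "0 0 0 0" --pt "0 0 0 0"

```text
time: 14.85
tool_pos: [0.5153, -0.0114, 0.0474]
tool_rot: [0.001, 0.749, 0.663, 0.001]
contact_force: [-1.2, 1.1, -2.2]
gripper_width: 0.378
```

```bash
python3 - <<'E'
from h import *
go([.5153,-.0113,.0412],83.04);print(manip.state()['ft_torque'])
E
```

```text
t 14.85 tcp [ 0.5153 -0.0114  0.0474] hdg 83.05 F [-1.2  1.1 -2.2] w 0.378
shift mm [ 0.1 -0.   6.2] turn 0.01 tilt [ 1.6e-03 -3.0e-04 -1.0e+00]
[-0.05416766 -0.0275367   0.0126608 ]
```

Exactly on line. I'll lower it in small steps while watching the force.

Call:
jog_arm --pt "0 0 0.0015 0" --pt "0 0 0.003 0" --pt "0 0 0.004 0" --pt "0 0 0.005 0" --pt "0 0 0.005 0"

```text
time: 15.27
tool_pos: [0.5151, -0.0114, 0.0418]
tool_rot: [0.0, 0.749, 0.663, 0.0]
contact_force: [1.0, -0.3, -2.8]
gripper_width: 0.378
```

Call:
jog_arm --pt "0 0 0.001 0" --pt "0 0 0.001 0" --pt "0 0 0.001 0"

```text
time: 15.52
tool_pos: [0.5156, -0.0115, 0.0413]
tool_rot: [0.001, 0.749, 0.663, 0.001]
contact_force: [2.4, 0.4, 0.4]
gripper_width: 0.379
```

Call:
jog_arm --pt "0 0 0 0" --pt "0 0 0 0" --pt "0 0 0 0"

```text
time: 15.77
tool_pos: [0.5156, -0.0115, 0.0412]
tool_rot: [0.001, 0.749, 0.663, 0.001]
contact_force: [4.0, -1.0, 1.2]
gripper_width: 0.384
```

Call:
jog_arm --pt "0 0.0006 0.0005 0" --pt "0 0.0006 0.001 0" --pt "0 0.0006 0.001 0" --pt "0 0.0006 0.001 0"

```text
time: 16.1
tool_pos: [0.5157, -0.0115, 0.0412]
tool_rot: [0.0, 0.749, 0.663, -0.0]
contact_force: [-1.8, 0.1, 9.8]
gripper_width: 0.38
```

Call:
jog_arm --pt "0 0 0 0" --pt "0 0 0 0" --pt "0 0 0 0"

```text
time: 16.35
tool_pos: [0.5156, -0.0115, 0.0412]
tool_rot: [0.0, 0.749, 0.663, -0.0]
contact_force: [-1.4, 0.4, 9.8]
gripper_width: 0.382
```

```bash
python3 - <<'E'
from h import *
F=[]
for i in range(6): cams.grab_frame('wrist'); s=manip.state();F.append(np.r_[s['contact_force'],s['ft_torque']])
print(np.mean(F,0).round(2),np.std(F,0).round(2)); go([.5153,-.0113,.0412],83.04)
E
```

```text
[-1.72  0.24  9.67  0.08  0.22 -0.06] [0.79 0.22 0.39 0.03 0.03 0.03]
t 16.65 tcp [ 0.5157 -0.0115  0.0412] hdg 83.06 F [-2.3  0.4  9.3] w 0.38
shift mm [ 0.1 -0.4  0. ] turn 0.02 tilt [ 1.e-04 -2.e-04 -1.e+00]
```

Call:
jog_arm --pt "0 -0.0002 0.0005 0" --pt "0 -0.0002 0.0005 0" --pt "0 -0.0002 0.0005 0" --pt "0 -0.0002 0.0005 0" --pt "0 -0.0002 0.0005 0"

```text
time: 17.07
tool_pos: [0.5156, -0.0115, 0.0412]
tool_rot: [0.0, 0.749, 0.663, 0.0]
contact_force: [-1.9, 0.4, 12.0]
gripper_width: 0.381
```

```bash
python3 - <<'E'
from h import *
F=[]
for i in range(6): cams.grab_frame('wrist'); s=manip.state();F.append(np.r_[s['contact_force'],s['ft_torque']])
print(np.mean(F,0).round(2)); go([.5153,-.0113,.0412],83.04)
save('w8','wrist');save('s8','scene'); save('t8','top')
a=cv2.imread('pics/w8.png'); b=cv2.imread('pics/s8.png'); q=proj('s8',[[.5153,-.0113,.08]])[0].astype(int);b=b[q[1]-70:q[1]+50,q[0]-48:q[0]+48]
o=np.zeros((384,800,3),np.uint8);o[:,:512]=a;o[:360,512:]=cv2.resize(b,(288,360),interpolation=2);cv2.imwrite('pics/w8z.png',np.clip(o*1.3,0,255).astype(np.uint8))
E
```

```text
[-2.39  0.76 12.51  0.11  0.38 -0.05]
t 17.37 tcp [ 0.5156 -0.0115  0.0412] hdg 83.06 F [-2.3  0.9 12.4] w 0.38
shift mm [ 0.1 -0.4 -0. ] turn 0.02 tilt [ 3.e-04 -2.e-04 -1.e+00]
```

View pics/w8z.png

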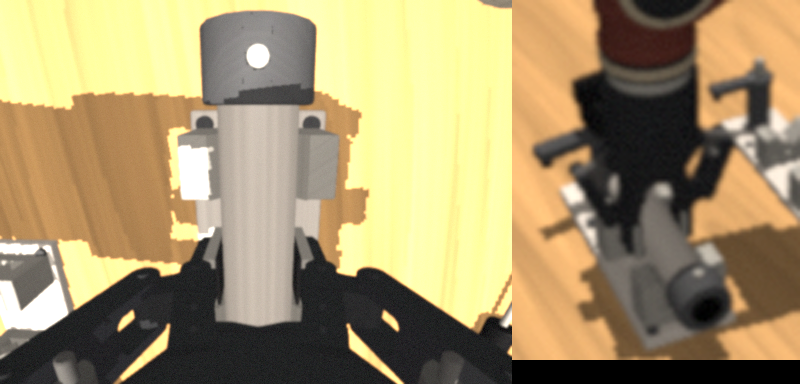

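The tube sits symmetrically in the V (saddles 180–338, tube centre 259) with the collar beyond the saddle end. One last lengthwise check, then hand in if it is inside the band.

```bash
python3 - <<'E'
from h import *
u=np.array([.121,.9926]);v=np.array([.5153,-.0113])
L=lambda p,h:((onz('w8',[p],h)[0,:2]-v)@u)
cb=L((259,104),.080); se=L((320,131),.058); print('collar rear edge',cb,'saddle end',se,'mid x',cb-.07)
if -.009<cb-.07<.012: manip.job_done(); print('handed in')
E
```

```text
collar rear edge 0.07236081748860948 saddle end 0.06141538537988262 mid x 0.0023608174886094735
the job is handed in; nothing more can be done
handed in
```

The T-knob is home on the spindle and released, and the thicker tube is seated in the V-block, still gripped and pressed down. I handed the job in at about 17.5 s of the 64 s; no verdict was reported.

**Knob:**
- It slid on without resistance.
- It stopped hard where the fully-home height predicted: TCP 124.7 mm against 124.8 mm expected. I pressed to about 12 N before letting go.
- The scene view afterwards showed it sitting on the spindle. The clamp arm's swing was not re-measured after seating.

**Tube:**
- **Position:** The TCP ended about 0.4 mm sideways of the measured V line, at the expected seated height. Heading was within 0.02° and lengthwise about +2 mm. The collar's rear edge is about 11 mm beyond the saddle end.
- **Force:** The wrist read 12.5 N upward. Adding the 2.5–3 N lifted tube weight gives about 15 N on the V. A leftover sideways force of about 2.4 N implies roughly 9 and 12 N on the two faces; this is worked out, not measured directly.

**Bystanders:** I kept clear of the thinner tube, tape, screwdriver and cuff and felt no contact, but did not re-measure their positions at the end.

No check failed. The only disagreement was 2–4 mm between single-view estimates of the knob's and tube's lengthwise position.

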